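Roll the brass shaft onto the measuring line and drop the hold-down arm on it

TASK

Get the brass shaft ready for probing. With a closed fingertip, roll it along the cradle's two rods until it lies squarely over the red measuring line, and let it come to rest there; then push the hold-down arm over with a fingertip so that its V-shaped foot comes down and rests on the shaft. Lift neither shaft, and leave the dark steel shaft and the other things on the bench where they are.

Things in the scene. Friction and masses are not known exactly. Their poses are not given: they have to be found in the camera images.
- cradle: Blue shaft cradle fixed on the bench, base 146 (x) x 270 (y) mm, its top at z = 12 mm. Origin: on the bench under the middle of the line; z up. Two 10 mm steel rods run along y at x = -27 and +27 mm, tops at z = 32 mm; shafts roll along y on them between dark end blocks, 40 mm high, inner faces at y = -113 and +113 mm. The measuring line, red in a white strip, crosses the base at y = 0, along x.
- line_mid (a point): Point of the cradle where the middle of a shaft's axis lies when it is right over the line: cradle x = 0, y = 0, z = 46 mm. Its axes are the cradle's.
- brass_shaft: Oiled brass shaft across the rods: 28 mm diameter over 80 mm, a 19 mm journal 10 mm long at each end; 0.45 kg. Origin: middle of its axis, 46 mm above the bench; x along its axis; y, z turn as it rolls. Starts 45 to 68 mm to either side of the line. A tip pressed on its top and moved rolls it by half the tip's travel; behind it, push at axis height or lower: higher can wedge..
- steel_shaft: Dark steel shaft of the same shape and size, on the other side of the line, 45 to 68 mm from it; stays where it is.
- hold_down (a joint): Angle (rad) of the hold-down arm about its hinge: 0 when its foot rests on a shaft over the line (arm level, along cradle +x); 1.57 upright; 1.8 to 2.0 at the start (leaning back to cradle -x, stop 2.05); below -0.05 no shaft is under the foot. Under 1 N at the knob moves it; it stays put near upright, and below about 1.3 its weight (0.16 kg, damped) carries it down in about a second.
- hinge_axis (a point): Hinge axis of the hold-down arm (level, along cradle y), on a post at cradle x = -64, y = 0, z = 74 mm, on the robot's side of the rods; post 16 mm (x) by 31 mm (y), 76 mm high. Axes are the cradle's.
- red_knob (a point): Centre of the red 20 mm ball knob on the free end of the hold-down arm, 102 mm from the hinge. The arm is an aluminium bar 16 mm wide (cradle y), 8 mm thick. Under it, 64 mm from the hinge, sits the white nylon V foot (120 degrees, 28 mm long, about 37 mm wide), which straddles the shaft and draws it in the last few mm.
- oil_bottle: Plastic oil bottle with red spout, 46 mm by 150 mm tall, standing on the bench behind the cradle; origin under its centre. Bystander.
- test_shaft: Small steel stepped shaft standing on end to the left of the cradle, 24 mm by 59 mm tall; origin under its centre. Bystander.
- marker: Black and blue marker pen lying to the left of the cradle, 132 mm long, 18 mm thick; origin under its middle, along its y axis. Bystander.
Things that resemble listed ones, but are neither listed nor needed, are in the scene too. There is more than one size of the brass_shaft; the job needs the larger.

How it is judged (in metres and radians):
On the way, in this order (a step that is already met when the one before it is completed fails the run):
1. the brass shaft lies at rest on the rods over the red line (within 7 mm, square within 0.1 rad), the hold-down arm still up (y of brass_shaft in the frame of line_mid between -0.007 and 0.007 m and angle between the x axis of brass_shaft and the x axis of cradle, either way round below 0.1 rad and linear speed of brass_shaft below 0.01 m/s and value of joint hold_down above 1.2 rad), for 0.3 s.
2. the hold-down arm's foot is down on the shaft (value of joint hold_down between -0.04 and 0.06 rad), for 0.2 s.
At the end, for the whole second after the job is handed in: The brass shaft rests on both rods over the red line (axis within 4 mm of it, square within 0.08 rad, within 11 mm endways) and the hold-down arm's foot rests on it (joint between -0.03 and 0.05 rad) (y of brass_shaft in the frame of line_mid between -0.004 and 0.004 m and x of brass_shaft in the frame of line_mid between -0.011 and 0.011 m and z of brass_shaft in the frame of line_mid between -0.003 and 0.003 m and angle between the x axis of brass_shaft and the x axis of cradle, either way round below 0.08 rad and linear speed of brass_shaft below 0.01 m/s and value of joint hold_down between -0.03 and 0.05 rad); the robot touches nothing.
It fails at once if the brass shaft is lifted off the rods (z of brass_shaft in the frame of line_mid above 0.008 m).
It fails at once if the brass shaft is knocked off the rods (z of brass_shaft in the frame of line_mid below -0.008 m).
It fails at once if the steel shaft is moved or lifted (distance of steel_shaft from where it was at the start of the episode above 0.01 m).
It fails at once if the oil bottle, the test shaft or the marker is disturbed (distance of any of oil_bottle, test_shaft from where it was at the start of the episode above 0.015 m or distance of marker from where it was at the start of the episode above 0.02 m).
It also fails if it takes over 64 s, if anything falls off the work surface, if the arm or the gripper's body presses on something with over 40 N, if the wrist force passes 120 N, or if a joint passes its speed limit or range.

ROBOT

A 6-joint arm with a two-finger parallel gripper is mounted at the origin on a cart in front of the work surface, level with it; the furniture and walls round the work are solid. World frame = base frame: x ahead of the robot, y to its left, z up, the work surface at z = 0. Lengths are in mm, angles in rad, forces in N, time in s.
With the tool pointing down it reaches from about 300 to 775 mm from the base axis. Payload 14.6 kg.
Tool frame: the origin (TCP) lies midway between the tips of the shut fingers; the grasp point (between the pads) lies behind it (manip.grip_depth is the z of the grasp point in the tool frame, in mm); z points along the fingers, y is the line along which they close (so a half turn about z gives the same grasp; the last joint's range is limited). The gripper opens to 94 mm and grips with 3 to 60 N. Pads are 16 mm wide; open, the fingers measure 119 mm over their backs; the gripper's body (75 mm by 177 mm) begins 78 mm behind the grasp point.
Start: joints at [-1.319, 0.3, 1.521, -0, 1.321, -0.067], TCP at [172.378, -522.279, 205.446] pointing down, gripper open.
Joint ranges: [-3.03, 3.03], [-0.79, 2.21], [0.23, 2.52], [-1.04, 4.18], [0, 3.07], [-2.55, 2.55]. Speed limits (rad/s): [2.22, 2.22, 2.57, 3.14, 3.14, 3.14].

INTERFACE

Orientations are given as [roll, pitch, yaw] about the fixed x, y, z axes, in that order (R = Rz(yaw) Ry(pitch) Rx(roll)).
In Python, from cell import manip gives the robot as it stands.
- The arm moves only by the tool move_tool, called after "Call:" in YAML: its name, and indented under it one key for each argument. Schema: {"type":"object","properties":{"plan":{"type":"string"},"finger_gap":{"type":"number"},"squeeze":{"type":"number"},"only":{"type":"string"},"quiet":{"type":"boolean"},"lines":{"type":"string"}},"required":["plan"],"additionalProperties":false}. plan is a string of 1 to 5 rows, parted by semicolons, with the numbers parted by commas; each row has 6 numbers: dx, dy, dz in units of 20 mm, then a rotation vector rx, ry, rz in rad; each row is the pose to reach, as a shift and turn from the pose commanded when the call began, along the tool's axes at that moment; what a row does not reach only later rows make up. A row lasts 1/10 s, in which the tool goes at most 50 mm and 0.15 rad, less where a joint would pass 70% of its speed; a pose out of reach is approached as far as the arm can. finger_gap is the finger opening in mm, set as the call begins (left out keeps the last). The fingers move at their own pace and stop on an object; squeeze is the grip in N (left out, the last holds). Time passes only in rows, so rows that do not move let the fingers close. The tool returns the time, the measured TCP pose, the force, the opening and the grip force at its end. only (a regular expression) keeps the lines of the reply that match it, lines (a string "A,B") keeps lines A to B, and quiet returns only ok. Input that does not fit is refused with a message, and nothing moves.
- manip.read_state(): the state, without advancing time (a new reading comes with each control period).
- manip.camera(name): name is "side" or "top" or "wrist"; returns (picture, depth): 420x560x3 uint8, red, green, blue; 420x560 float32, mm along the optical axis (not along the pixel's ray), 0 where there is no reading.
- manip.camera_info(name): a dict with "K" (3x3 intrinsics, pixels), "rvec" (rotation vector, rad) and "tvec" (3), from world to camera coordinates, as OpenCV has them; the wrist camera has in their place "mount" (4x4, takes a point from camera to tool coordinates, whose origin is the TCP and whose axes are the flange's). Camera axes: x right, y down, z forward; pixel columns grow to the right and rows downward; lengths in mm; the calibration is good to about 2 mm. A picture is of the moment at which its call begins: read the wrist's pose just before it. camera_info takes no time and is no camera call.
- manip.sign_off(): hands the job in; it is judged then, once.
The state is a dict: "clock": time; "joints": joint angles; "qd": joint speeds; "effort": joint torques, N m; "eef_pos": TCP position; "eef_rot": TCP orientation; "wrist_force": force on the tool from outside, world axes, zero at the start; "moment": the same for the moment, N m; "finger_gap": finger opening in mm; "finger_force": force on a finger pad.
Only numpy, scipy, OpenCV 4.12 (cv2) and the standard library are available. Lean on these libraries where they do the work, as an engineer would, in place of code of your own. Each camera call takes 0.05 s, during which the arm holds its last target. There are 200 camera calls.

## Working session

There is one attempt and no reset: what is moved stays moved. The work goes in short steps, Python scripts to look and compute and a tool call to move; the robot and the scene stay as the last step left them, time stands still between calls to the robot, and variables do not carry over. Pictures are saved under pics/ and viewed, at most 10 in all, crops included, and the job is handed in when it is done.

```bash
mkdir -p pics; ls; python3 - <<'E'
from cell import manip
import cv2,numpy as np
for n in ("top","side"):
    p,d=manip.camera(n); cv2.imwrite(f"pics/{n}0.png",p[:,:,::-1]); np.savez(f"{n}0.npz",p=p,d=d)
    i=manip.camera_info(n); print(n,i)
print(manip.read_state())
E
```

```text
pics
top {'K': array([[475.17389256,   0.        , 282.27381687],
       [  0.        , 475.17389256, 209.7573083 ],
       [  0.        ,   0.        ,   1.        ]]), 'rvec': array([ 2.20622888, -2.14623964,  0.15827306]), 'tvec': array([ 459.26779603,  563.03095383, 1078.92647359])}
side {'K': array([[433.2812292 ,   0.        , 279.85866639],
       [  0.        , 433.2812292 , 219.34173887],
       [  0.        ,   0.        ,   1.        ]]), 'rvec': array([ 0.69509505, -2.44753664,  1.33798595]), 'tvec': array([ 722.80929642,    1.11220533, 1028.59530525])}
{'clock': 0.1, 'joints': array([-1.31864752e+00,  3.00418507e-01,  1.52148503e+00, -2.96325212e-05,
        1.32071967e+00, -6.66034121e-02]), 'qd': array([-0.00012535, -0.00199892, -0.00210162, -0.00136647, -0.00026132,
        0.00012065]), 'effort': array([-6.56856116e-06, -5.32643294e+01, -3.53284836e+01,  7.09174946e-02,
        2.34395522e-02, -5.91219737e-05]), 'eef_pos': array([ 172.29112273, -522.07786014,  204.95581638]), 'eef_rot': array([-3.14056247e+00, -3.99481270e-05,  3.18759547e-01]), 'wrist_force': array([-1.12187974, -0.51662515,  0.28485886]), 'moment': array([ 0.05015731,  0.06116024, -0.04461744]), 'finger_force': 0.0, 'finger_gap': 93.83851782233413}
```

View pics/top0.png

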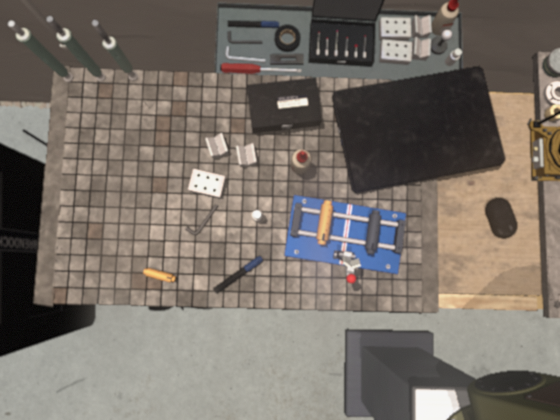

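View pics/side0.png

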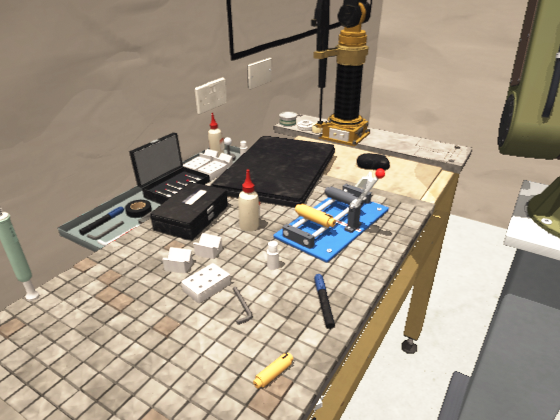

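Seen: the brass shaft on the cradle is at top (325,222), side (315,216). The steel shaft is at top (373,231), the hold-down arm and knob at top (348,260)/(351,280), and the red line near top (346,228).

Could be taken for the brass shaft: the small brass piece on the bench at top (159,275), side (273,370). I choose the one on the cradle rods and will check it in a crop. The red spouts at top (302,157) and (446,18) could be taken for the knob, but the knob is at (351,280).

```bash
cat > h.py <<'E'
from cell import manip
import cv2,numpy as np
from scipy.spatial.transform import Rotation as R
def world(name,d):
    i=manip.camera_info(name);K=i["K"];v,u=np.indices(d.shape)
    c=np.stack([(u-K[0,2])/K[0,0]*d,(v-K[1,2])/K[1,1]*d,d],-1)
    Rm=R.from_rotvec(i["rvec"]).as_matrix()
    return (c-i["tvec"])@Rm
def look(name,tag=None):
    p,d=manip.camera(name)
    if tag: cv2.imwrite(f"pics/{tag}.png",p[:,:,::-1])
    return p,d,world(name,d),cv2.cvtColor(p,cv2.COLOR_RGB2HSV)
E
python3 - <<'E'
from h import *
for n in ("top","side"):
    z=np.load(n+"0.npz");p,d=z["p"],z["d"];W=world(n,d);h=cv2.cvtColor(p,cv2.COLOR_RGB2HSV)
    blue=(h[...,0]>105)&(h[...,0]<125)&(h[...,1]>150)&(h[...,2]>80)&(abs(W[...,2]-12)<9)&(d>0)
    k,l,s,c=cv2.connectedComponentsWithStats(cv2.morphologyEx(blue.astype(np.uint8),cv2.MORPH_CLOSE,np.ones((9,9))))
    j=1+s[1:,4].argmax();m=blue&(l==j);P=W[m]
    r=cv2.minAreaRect(P[:,:2].astype(np.float32));print(n,"cradle",r,"z",np.median(P[:,2]))
    x0,y0,w,hh=s[j,:4]
    box=np.zeros_like(blue);box[max(0,y0-40):y0+hh+40,x0-15:x0+w+30]=1
    hue=h[...,0];
    red=box&((hue<6)|(hue>174))&(h[...,1]>130)
    kn=red&(W[...,2]>70);ln=red&(abs(W[...,2]-12)<8)
    br=box&(hue>8)&(hue<28)&(h[...,1]>110)&(W[...,2]>35)&(W[...,2]<75)
    for t,mm in(("knob",kn),("line",ln),("brass",br)):
        Q=W[mm]
        if len(Q)>5:
            print(t,len(Q),Q.mean(0).round(1),"max",np.percentile(Q,97,axis=0).round(1),cv2.minAreaRect(Q[:,:2].astype(np.float32)))
    if n=="top":
        q=p[180:300,270:420];cv2.imwrite("pics/crop.png",cv2.resize(q,None,fx=5,fy=5,interpolation=cv2.INTER_CUBIC)[:,:,::-1])
E
```

```text
Traceback (most recent call last):
ValueError: attempt to get argmax of an empty sequence
```

```bash
python3 - <<'E'
from h import *
for n,pts in (("top",[(300,250),(325,222),(351,280),(385,262),(200,260),(373,231)]),("side",[(330,245),(315,216),(380,173)])):
    z=np.load(n+"0.npz");p,d=z["p"],z["d"];W=world(n,d);h=cv2.cvtColor(p,cv2.COLOR_RGB2HSV)
    for u,v in pts: print(n,u,v,h[v,u],d[v,u],W[v,u].round(1))
E
```

```text
top 300 250 [110 124 189] 1101.499 [458.3 430.9  17.8]
top 325 222 [ 19 111 236] 1065.3737 [521.  379.2  62.9]
top 351 280 [  0 169 235] 943.46747 [396.7 338.8 172.5]
top 385 262 [109 138 175] 1106.2345 [435.8 232.   16.2]
top 200 260 [ 14  49 125] 1107.8572 [429.4 662.7   1.3]
top 373 231 [132  11 111] 1066.7019 [503.8 270.8  62.8]
side 330 245 [103 153 250] 930.49457 [463.8 419.2   9.5]
side 315 216 [ 26 125 255] 947.60785 [515.2 394.6  53. ]
side 380 173 [  1 194 255] 868.7119 [398.8 346.3 167.2]
```

```bash
cat > seg.py <<'E'
from h import *
def seg(p,d,n):
    W=world(n,d);h=cv2.cvtColor(p,cv2.COLOR_RGB2HSV);hue=h[...,0]
    box=(d>0)&(abs(W[...,0]-490)<160)&(abs(W[...,1]-330)<180)
    red=box&((hue<7)|(hue>173))&(h[...,1]>90)
    M={"cradle":box&(hue>98)&(hue<120)&(h[...,1]>90)&(abs(W[...,2]-12)<10)&(W[...,1]<470),
       "knob":red&(W[...,2]>75)&(W[...,0]<440),"line":red&(abs(W[...,2]-12)<9),
       "brass":box&(hue>8)&(hue<30)&(h[...,1]>70)&(W[...,2]>40)&(W[...,2]<75)&(W[...,0]>460),
       "steel":box&(h[...,1]<60)&(h[...,2]<140)&(W[...,2]>45)&(W[...,2]<75)&(W[...,0]>465)&(W[...,1]<310)}
    return W,M
def rep(p,d,n):
    W,M=seg(p,d,n)
    for t,mm in M.items():
        mm=cv2.morphologyEx(mm.astype(np.uint8),cv2.MORPH_OPEN,np.ones((2,2)))>0
        Q=W[mm]
        if len(Q)>5:
            (c,s,a)=cv2.minAreaRect(Q[:,:2].astype(np.float32))
            print(n,t,len(Q),"mean",Q.mean(0).round(1),"z97",np.percentile(Q[:,2],97).round(1),"rect",np.round(c,1),np.round(s,1),round(a,1))
E
python3 - <<'E'
from seg import *
for n in ("top","side"):
    z=np.load(n+"0.npz");rep(z["p"],z["d"],n)
    if n=="top": cv2.imwrite("pics/crop.png",cv2.resize(z["p"][180:300,270:420],None,fx=5,fy=5,interpolation=cv2.INTER_CUBIC)[:,:,::-1])
E
```

```text
top cradle 3657 mean [488.5 325.4  16.2] z97 27.9 rect [489.4 341.2] [314.  167.6] 83.7
top knob 71 mean [397.8 331.4 141.5] z97 177.6 rect [395.7 321.5] [50.1 16.8] 78.2
top brass 445 mean [519.8 377.7  58.2] z97 63.4 rect [476.2 413.8] [ 68.5 202. ] 48.5
top steel 417 mean [502.7 268.3  61.5] z97 64.4 rect [454.1 359.6] [ 80.7 289. ] 27.4
side cradle 2250 mean [476.8 364.8  12.9] z97 30.1 rect [397.2 685. ] [232.5 959.4] 15.6
side knob 69 mean [408.8 306.5 144.7] z97 172.4 rect [337.8 541.6] [  16.9 1204.3] 16.8
side brass 507 mean [531.7 398.   51.8] z97 60.9 rect [408.7 760.7] [185.1 851.5] 23.2
side steel 134 mean [506.6 284.9  51.5] z97 78.2 rect [483.7 294.4] [ 47.4 128.9] 53.4
```

View pics/crop.png

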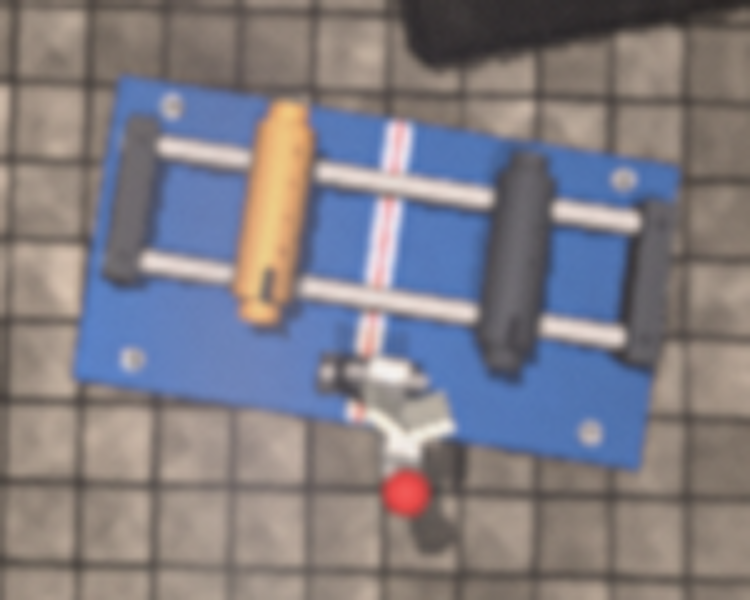

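The crop shows the full-size brass shaft across both rods, with ends at crop (289,103) and (260,323). The steel shaft is at (515,262), the red line runs (399,125) to (360,415), and the knob is at (406,493). The choice is confirmed. I'll intersect the pixel rays with the known heights.

```bash
cat >> h.py <<'E'
def onplane(name,uv,z):
    i=manip.camera_info(name);Rm=R.from_rotvec(i["rvec"]).as_matrix();C=-Rm.T@i["tvec"]
    uv=np.atleast_2d(np.float64(uv));r=np.c_[uv,np.ones(len(uv))]@np.linalg.inv(i["K"]).T@Rm
    return C+r*((z-C[2])/r[:,2])[:,None]
E
python3 - <<'E'
from h import *
f=lambda x,z:onplane("top",(np.float64(x)+.5)/5-.5+[270,180],z)
c=f([(123,75),(682,165),(640,468),(77,380)],12)
print(c.round(1),c.mean(0))
e=np.array([c[1]-c[0],c[2]-c[3],c[2]-c[1],c[3]-c[0]]);print(np.linalg.norm(e[:,:2],axis=1),np.arctan2(e[:,1],e[:,0]))
l=f([(399,125),(360,415)],12);print("line",l)
yaw=np.arctan2(*(l[0]-l[1])[[1,0]]);print(yaw)
# cradle yaw: mean of long and short edges
ys=[np.arctan2(-e[2,1],-e[2,0]),np.arctan2(-e[3,1],-e[3,0]),np.arctan2(-e[0,1],-e[0,0])-np.pi/2,np.arctan2(-e[1,1],-e[1,0])-np.pi/2];print(ys)
yaw=np.mean(ys);O=c.mean(0);Rz=R.from_euler('z',yaw).as_matrix()
for n,q in(("brass",[(289,103),(260,323)]),("steel",[(530,152),(500,377)])):
    w=f(q,46);print(n,w.mean(0),((w-O)@Rz).round(1))
for z in(165,172):print("knob",f([(406,493)],z),(f([(406,493)],z)-O)@Rz)
print("linecr",(l-O)@Rz)
for n,x,z in(("bottle",(302,157),150),("test",(257,216),59),("pen",(238,274),9)):print(n,onplane("top",x,z),(onplane("top",x,z)-O)@Rz)
np.savez("cr.npz",O=O,yaw=yaw)
s=manip.read_state();print(manip.grip_depth)
E
```

```text
[[588.5 447.   12. ]
 [553.5 181.   12. ]
 [410.7 201.4  12. ]
 [444.6 465.1  12. ]] [499.30420878 323.63066189  12.        ]
[268.29270436 265.94309928 144.28751706 145.02613392] [-1.70157785 -1.69877671  2.99997846  3.01624231]
line [[568.5825409  315.86279623  12.        ]
 [431.83409747 332.8216911   12.        ]]
-0.12338529513520086
[np.float64(-0.1416141975692881), np.float64(-0.12535034217765456), np.float64(-0.13078152337335625), np.float64(-0.12798038045818094)]
brass [522.30182324 378.26934404  46.        ] [[ 66.4  58.   34. ]
 [-35.2  56.4  34. ]]
steel [501.89467237 267.92684989  46.        ] [[ 61.9 -54.8  34. ]
 [-42.1 -55.   34. ]]
knob [[400.09484121 337.92779736 165.        ]] [[-100.22740597    1.17208803  153.        ]]
knob [[400.26488999 339.16187376 172.        ]] [[-100.22055389    2.41780637  160.        ]]
linecr [[ 69.69883303   1.37830059   0.        ]
 [-68.09271822   0.26956233   0.        ]]
bottle [[647.68365308 439.92327654 150.        ]] [[131.85915608 134.73527626 138.        ]]
test [[530.44818727 531.94143839  59.        ]] [[  3.57550606 210.59568552  47.        ]]
pen [[399.41957123 572.74262339   9.        ]] [[-131.67016616  233.87320822   -3.        ]]
-18.8
```

Careful with the scale: shifts go in units of 20 mm. That gives: -100 mm is -5, -70 mm is -3.5.

```bash
python3 -c "
from cell import manip
print(manip.camera_info('wrist'))"
```

```text
{'K': array([[307.11373046,   0.        , 280.26482623],
       [  0.        , 307.11373046, 212.32970183],
       [  0.        ,   0.        ,   1.        ]]), 'mount': array([[-4.27029724e-04, -9.62152039e-01, -2.72512882e-01,
         7.95598915e+01],
       [ 9.99999906e-01, -3.88759364e-04, -1.94427759e-04,
         6.22130363e-01],
       [ 8.11271298e-05, -2.72512940e-01,  9.62152114e-01,
        -1.79517950e+02],
       [ 0.00000000e+00,  0.00000000e+00,  0.00000000e+00,
         1.00000000e+00]])}
```

Call:
move_tool:
  plan: "1.4,-1.75,-1,0,0,0;2.8,-3.5,-2,0,0,0;4.2,-5.25,-3,0,0,0;5.6,-7,-4,0,0,0;7,-8.75,-5,0,0,0"
  finger_gap: 0

```text
clock: 0.6
eef_pos: [250.6, -310.4, 306.0]
eef_rot: [-3.141, 0.0, 0.318]
wrist_force: [-0.3, -0.8, -0.1]
finger_gap: 57.5
finger_force: 0.0
```

Call:
move_tool:
  plan: "1.55,-1.95,0,0,0,0;3.1,-3.9,0,0,0,0;4.65,-5.85,0,0,0,0;6.2,-7.8,0,0,0,0;7.75,-9.75,0,0,0,0"

```text
clock: 1.1
eef_pos: [336.5, -76.5, 305.6]
eef_rot: [3.141, -0.0, 0.318]
wrist_force: [1.7, -0.5, -0.7]
finger_gap: 17.3
finger_force: 0.0
```

Call:
move_tool:
  plan: "1.55,-1.8,0,0,0,0;3.1,-3.6,0,0,0,0;4.65,-5.4,0,0,0,0;6.2,-7.2,0,0,0,0;7.75,-9,0,0,0,0"

```text
clock: 1.6
eef_pos: [427.5, 143.3, 305.3]
eef_rot: [3.142, 0.0, 0.319]
wrist_force: [0.9, -1.0, 0.3]
finger_gap: 0.4
finger_force: 0.0
```

Call:
move_tool:
  plan: "1.25,-1.5,0,0,0,0.09;2.5,-3,0,0,0,0.18;3.75,-4.5,0,0,0,0.27;5,-6,0,0,0,0.36;6,-7.4,0,0,0,0.449"

```text
clock: 2.1
eef_pos: [495.2, 320.9, 304.7]
eef_rot: [3.141, 0.001, -0.134]
wrist_force: [0.4, -1.2, 0.9]
finger_gap: 0.3
finger_force: 0.0
```

Call:
move_tool:
  plan: "0,0,0,0,0,0.449"

```text
clock: 2.2
eef_pos: [494.9, 322.2, 303.6]
eef_rot: [3.14, 0.002, -0.282]
wrist_force: [-0.6, -1.0, -0.5]
finger_gap: 0.3
finger_force: 0.0
```

```bash
cat >> h.py <<'E'
def wristT():
    s=manip.read_state();T=np.eye(4);T[:3,:3]=R.from_euler('xyz',s["eef_rot"]).as_matrix();T[:3,3]=s["eef_pos"]
    return T@manip.camera_info("wrist")["mount"]
def wplane(T,uv,z):
    K=manip.camera_info("wrist")["K"];uv=np.atleast_2d(np.float64(uv));r=np.c_[uv,np.ones(len(uv))]@np.linalg.inv(K).T@T[:3,:3].T
    return T[:3,3]+r*((z-T[2,3])/r[:,2])[:,None]
E
python3 - <<'E'
from h import *
T=wristT();p,d=manip.camera("wrist");cv2.imwrite("pics/w1.png",p[:,:,::-1]);np.savez("w1.npz",p=p,d=d,T=T);print(manip.read_state()["joints"])
E
```

```text
[5.12955561e-01 3.41662112e-01 1.24113853e+00 5.77611683e-05
 1.56110067e+00 2.37752503e+00]
```

View pics/w1.png

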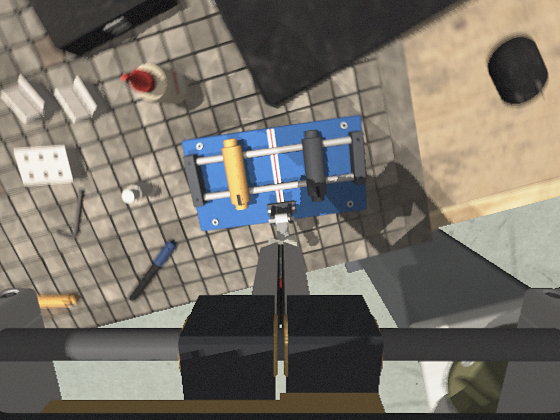

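Call:
move_tool:
  plan: "-0.2,-0.4,2,0,0,-0.05;-0.45,-0.8,4,0,0,-0.1;-0.45,-1.05,6,0,0,-0.151;-0.45,-1.05,6,0,0,-0.151"

```text
clock: 2.65
eef_pos: [490.1, 340.7, 180.4]
eef_rot: [3.136, 0.007, -0.126]
wrist_force: [0.3, 0.2, -0.4]
finger_gap: 0.4
finger_force: 0.0
```

```bash
python3 - <<'E'
from h import *
T=wristT();p,d=manip.camera("wrist");cv2.imwrite("pics/w2.png",p[:,:,::-1]);np.savez("w2.npz",p=p,d=d,T=T);print(manip.read_state()["eef_rot"])
E
```

```text
[ 3.13902904  0.00317638 -0.12826149]
```

View pics/w2.png

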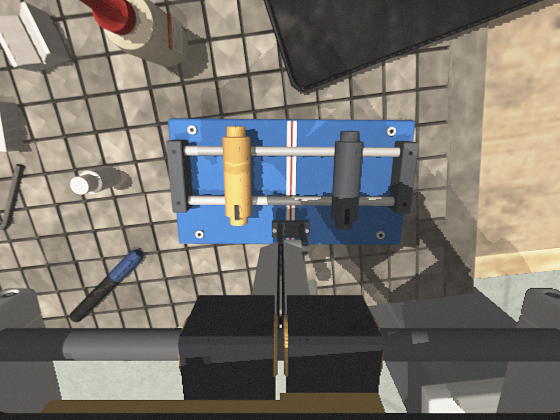

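The close wrist view shows the base corners at (168,118), (415,122), (401,244) and (179,243). The line runs (293,121) to (290,222), the brass shaft (235,126) to (238,226), and the steel shaft (350,131) to (346,228).

```bash
python3 - <<'E'
from h import *
z=np.load("w2.npz");T=z["T"];c=np.load("cr.npz");O=c["O"].copy();O[2]=0;yaw=float(c["yaw"])
b=wplane(T,[(168,118),(415,122),(401,244),(179,243)],12);print(b.round(1),b.mean(0),"topO",O,yaw)
e=[b[0]-b[1],b[3]-b[2]];print([np.arctan2(v[1],v[0])-np.pi/2 for v in e],[np.linalg.norm(v) for v in e])
Rz=R.from_euler('z',yaw).as_matrix()
g=lambda q,zz:((wplane(T,q,zz)-O)@Rz).round(1)
print("base",g([(168,118),(415,122),(401,244),(179,243)],12))
print("line",g([(293,121),(290,222)],12)); print("brass",g([(235,126),(238,226)],46));print("steel",g([(350,131),(346,228)],46))
print("rods",g([(200,151),(382,153),(192,200),(385,202)],30))
p=z["p"];hsv=cv2.cvtColor(p,cv2.COLOR_RGB2HSV)
E
```

```text
[[590.7 448.7  12. ]
 [552.9 183.6  12. ]
 [411.6 201.1  12. ]
 [447.4 468.3  12. ]] [500.65332437 325.42027026  12.        ] topO [499.30420878 323.63066189   0.        ] -0.13143161089461997
[np.float64(-0.1415407559152444), np.float64(-0.13327932684093957)] [np.float64(267.7162351859286), np.float64(269.5471838437616)]
base [[  74.2  135.9   12. ]
 [  71.5 -131.8   12. ]
 [ -70.9 -132.9   12. ]
 [ -70.4  136.6   12. ]]
line [[ 71.9   1.   12. ]
 [-43.2   2.6  12. ]]
brass [[ 66.6  59.4  46. ]
 [-36.9  59.8  46. ]]
steel [[ 62.5 -54.   46. ]
 [-38.8 -56.6  46. ]]
rods [[  40.9   99.3   30. ]
 [  39.8  -93.1   30. ]
 [ -12.3  111.7   30. ]
 [ -13.7 -101.6   30. ]]
```

```bash
python3 - <<'E'
from h import *
z=np.load("w2.npz");T=z["T"];yaw=-0.132;Rz=R.from_euler('z',yaw).as_matrix()
O=np.array([499.3,323.63,0])+Rz@[13.5,1.3,0]
np.savez("cr.npz",O=O,yaw=yaw);print(O)
f=lambda x,zz:((onplane("top",(np.float64(x)+.5)/5-.5+[270,180],zz)-O)@Rz).round(1)
print("top rods",f([(230,157),(580,212),(190,266),(580,333)],30))
print("line/brass/steel y top",f([(399,125),(360,415)],12),f([(289,103),(260,323)],46),f([(530,152),(500,377)],46))
# knob triangulation top+side
P=[];uv=[]
for n,q in(("top",((406.5)/5-.5+270,(493.5)/5-.5+180)),("side",(380.5,173.5))):
    i=manip.camera_info(n);Rm=R.from_rotvec(i["rvec"]).as_matrix();P.append(i["K"]@np.c_[Rm,i["tvec"]]);uv.append(np.array(q))
X=cv2.triangulatePoints(P[0],P[1],uv[0],uv[1]);X=(X[:3]/X[3]).ravel();print("knob",X,(X-O)@Rz)
print("hinge top",f([(375,372)],80), "wrist", ((wplane(T,[(291,228)],80)-O)@Rz))
E
```

```text
[512.85366078 323.14186126   0.        ]
top rods [[ 26.   78.4  30. ]
 [ 26.8 -86.2  30. ]
 [-26.9  89.1  30. ]
 [-28.8 -93.6  30. ]]
line/brass/steel y top [[ 56.2   0.1  12. ]
 [-81.6  -1.1  12. ]] [[ 52.9  56.7  46. ]
 [-48.7  55.   46. ]] [[ 48.4 -56.   46. ]
 [-55.6 -56.3  46. ]]
knob [400.1997989  337.44897821 161.92204675] [-113.55690555   -0.64450977  161.92204675]
hinge top [[-63.9   5.6  80. ]] wrist [[-40.70267351   3.00443581  80.        ]]
```

```bash
cat >> h.py <<'E'
def cr():
    c=np.load("cr.npz");s=manip.read_state();Rz=R.from_euler('z',float(c["yaw"])).as_matrix()
    print("TCP in cradle",((s["eef_pos"]-c["O"])@Rz).round(1),"yaw err",round(s["eef_rot"][2]-float(c["yaw"]),4),s["wrist_force"].round(1),s["clock"])
E
```

Call:
move_tool:
  plan: "0.6,-1.9,0,0,0,0;1.25,-3.9,0.5,0,0,0;1.25,-3.9,2.5,0,0,0;1.25,-3.9,4.5,0,0,0;1.25,-3.9,4.5,0,0,0"

```text
clock: 3.2
eef_pos: [525.8, 414.8, 92.7]
eef_rot: [3.137, 0.004, -0.13]
wrist_force: [0.0, -0.2, -0.8]
finger_gap: 0.4
finger_force: 0.0
```

```bash
python3 -c "from h import *;cr()"
```

```text
TCP in cradle [ 0.8 92.5 92.7] yaw err 0.0024 [ 0.  -0.2 -0.8] 3.2
```

Call:
move_tool:
  plan: "0,0,1,0,0,0;0,0,2,0,0,0;0,0,2.75,0,0,0;0,0,2.75,0,0,0"

```text
clock: 3.6
eef_pos: [527.2, 415.8, 41.1]
eef_rot: [3.141, 0.0, -0.13]
wrist_force: [-0.2, -0.2, -0.3]
finger_gap: 0.1
finger_force: 0.0
```

```bash
python3 -c "from h import *;cr();p,d,_,_=look('top');cv2.imwrite('pics/t3.png',cv2.resize(p[180:300,270:420],None,fx=5,fy=5,interpolation=cv2.INTER_CUBIC)[:,:,::-1]);look('side','s3')"
```

```text
TCP in cradle [ 2.  93.7 41.1] yaw err 0.0023 [-0.2 -0.2 -0.3] 3.6
```

View pics/s3.png

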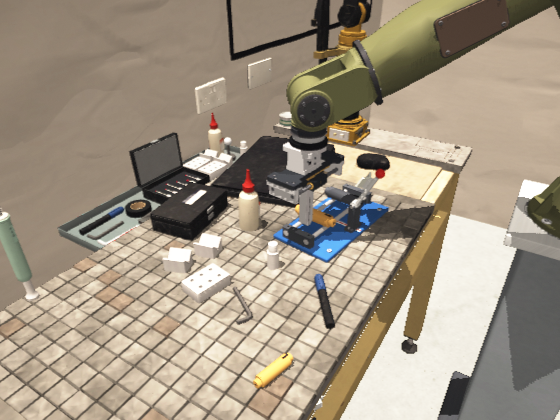

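The tip is behind the brass shaft, between it and the end block at side (308,215), and clear of both. Now the push.

Call:
move_tool:
  plan: "-0.05,0.2,0.1,0,0,0;-0.1,0.4,0.2,0,0,0;-0.1,0.6,0.2,0,0,0;-0.1,0.8,0.2,0,0,0;-0.1,1,0.2,0,0,0"

```text
clock: 4.2
eef_pos: [522.4, 396.1, 36.7]
eef_rot: [-3.141, -0.0, -0.129]
wrist_force: [-0.2, 1.2, 0.7]
finger_gap: 0.5
finger_force: 0.2
```

Call:
move_tool:
  plan: "0,0.2,0,0,0,0;0,0.4,0,0,0,0;0,0.6,0,0,0,0;0,0.75,0,0,0,0;0,0.75,0,0,0,0"

```text
clock: 4.7
eef_pos: [520.4, 381.2, 36.4]
eef_rot: [3.141, 0.0, -0.129]
wrist_force: [-0.2, 0.1, -0.3]
finger_gap: 0.5
finger_force: 0.0
```

```bash
python3 - <<'E'
from h import *
cr();T=wristT();p,d=manip.camera("wrist");cv2.imwrite("pics/w4.png",p[:,:,::-1]);np.savez("w4.npz",p=p,d=d,T=T)
E
```

```text
TCP in cradle [-0.2 58.5 36.4] yaw err 0.0025 [-0.2  0.1 -0.3] 4.7
```

View pics/w4.png

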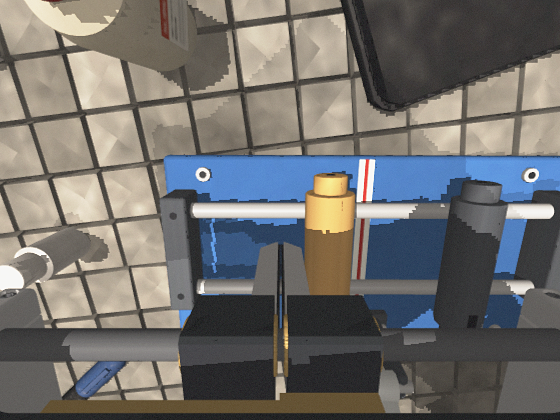

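The brass shaft is still square, its journal at (328,183) and body edges at columns 306 and 355 (row 205). It is left of the red line, which runs (367,160) to (362,278).

```bash
python3 - <<'E'
from h import *
z=np.load("w4.npz");T=z["T"];c=np.load("cr.npz");O=c["O"];Rz=R.from_euler('z',float(c["yaw"])).as_matrix()
g=lambda q,zz:((wplane(T,q,zz)-O)@Rz).round(1)
print("line",g([(367,160),(362,278)],12));print("brass edges",g([(306,205),(355,205),(306,285),(350,285)],46));print("journal",g([(314,180),(348,180)],46));print("steel",g([(462,190),(500,190)],46))
E
```

```text
line [[ 57.8   1.1  12. ]
 [-28.2  -2.   12. ]]
brass edges [[ 35.9  43.5  46. ]
 [ 35.9  15.5  46. ]
 [-15.   42.2  46. ]
 [-15.   15.1  46. ]]
journal [[50.3 39.4 46. ]
 [50.3 20.4 46. ]]
steel [[ 44.8 -44.3  46. ]
 [ 44.8 -65.7  46. ]]
```

Call:
move_tool:
  plan: "0,0.2,0,0,0,0;0,0.4,0,0,0,0;0,0.6,0,0,0,0;0,0.75,0,0,0,0;0,0.85,0,0,0,0"

```text
clock: 5.25
eef_pos: [518.2, 364.3, 36.4]
eef_rot: [3.141, 0.0, -0.129]
wrist_force: [0.2, 0.3, 0.4]
finger_gap: 0.6
finger_force: 0.0
```

Call:
move_tool:
  plan: "0,0.1,0,0,0,0;0,0.2,0,0,0,0;0,0.3,0,0,0,0;0,0.35,0,0,0,0;0,0.4,0,0,0,0"

```text
clock: 5.75
eef_pos: [517.2, 356.7, 36.5]
eef_rot: [-3.142, -0.0, -0.129]
wrist_force: [0.5, 1.2, 0.4]
finger_gap: 0.3
finger_force: 0.1
```

Call:
move_tool:
  plan: "0,0,0,0,0,0;0,0,0,0,0,0"

```text
clock: 5.95
eef_pos: [517.1, 356.7, 36.4]
eef_rot: [3.141, 0.0, -0.129]
wrist_force: [-0.3, 0.3, -0.4]
finger_gap: 0.3
finger_force: 0.0
```

```bash
cat > m.py <<'E'
from h import *
cr();T=wristT();p,d=manip.camera("wrist");c=np.load("cr.npz");O=c["O"];Rz=R.from_euler('z',float(c["yaw"])).as_matrix()
h=cv2.cvtColor(p,cv2.COLOR_RGB2HSV);br=(h[...,0]>8)&(h[...,0]<30)&(h[...,1]>110)
g=lambda q,zz:((wplane(T,q,zz)-O)@Rz).round(1)[0]
for v in range(180,300,12):
    u=np.flatnonzero(br[v,290:460])+290
    if len(u)>8: a=g([(u[0],v)],46);b=g([(u[-1],v)],46);print(v,u[0],u[-1],a,b,"mid",(a+b)[1]/2)
    r=np.flatnonzero(((h[v,:,0]<7)|(h[v,:,0]>173))&(h[v,:,1]>130)&(np.arange(560)>300)&(np.arange(560)<480))
    if len(r): print("  red",v,r.mean(),g([(r.mean(),v)],12))
cv2.imwrite("pics/m%d.png"%(manip.read_state()["clock"]*100),p[:,:,::-1])
E
python3 m.py
```

```text
TCP in cradle [-0.2 33.9 36.4] yaw err 0.0028 [-0.3  0.3 -0.4] 5.95
180 312 344 [50.3 15.9 46. ] [50.3 -2.  46. ] mid 6.95
192 304 350 [43.5 20.2 46. ] [43.5 -5.8 46. ] mid 7.199999999999999
204 303 351 [36.5 20.6 46. ] [36.5 -6.8 46. ] mid 6.9
216 303 350 [29.3 20.4 46. ] [29.4 -6.7 46. ] mid 6.85
228 303 349 [22.  20.2 46. ] [22.1 -6.6 46. ] mid 6.8
240 303 348 [14.6 20.1 46. ] [14.6 -6.5 46. ] mid 6.800000000000001
252 302 348 [ 6.9 20.5 46. ] [ 7. -7. 46.] mid 6.75
264 305 348 [-0.9 18.5 46. ] [-0.8 -7.4 46. ] mid 5.55
276 307 347 [-8.9 17.1 46. ] [-8.8 -7.3 46. ] mid 4.9
288 309 346 [-17.1  15.7  46. ] [-17.   -7.2  46. ] mid 4.25
```

Call:
move_tool:
  plan: "0,0.1,0,0,0,0;0,0.2,0,0,0,0;0,0.25,0,0,0,0;0,0.3,0,0,0,0;0,0.325,0,0,0,0"

```text
clock: 6.5
eef_pos: [516.3, 350.2, 36.5]
eef_rot: [-3.142, 0.0, -0.129]
wrist_force: [0.2, 0.3, -0.7]
finger_gap: 0.4
finger_force: 0.1
```

Call:
move_tool:
  plan: "0,-0.15,0,0,0,0;0,-0.4,0,0,0,0;0,-0.6,0,0,0,0;0,-0.6,0,0,0,0"

```text
clock: 6.9
eef_pos: [517.8, 362.9, 36.4]
eef_rot: [-3.142, -0.0, -0.129]
wrist_force: [0.1, -0.2, -0.2]
finger_gap: 0.5
finger_force: 0.0
```

```bash
python3 m.py
```

```text
TCP in cradle [-0.3 40.  36.4] yaw err 0.0034 [ 0.1 -0.2 -0.2] 6.9
180 334 366 [50.2  9.8 46. ] [50.3 -8.1 46. ] mid 0.8500000000000005
192 326 372 [43.4 13.9 46. ] [ 43.5 -12.   46. ] mid 0.9500000000000002
204 325 373 [36.4 14.2 46. ] [ 36.5 -13.2  46. ] mid 0.5
216 325 372 [29.3 13.9 46. ] [ 29.3 -13.2  46. ] mid 0.35000000000000053
228 324 372 [22.  14.2 46. ] [ 22.  -13.8  46. ] mid 0.1999999999999993
240 324 370 [14.5 13.9 46. ] [ 14.6 -13.3  46. ] mid 0.2999999999999998
252 324 369 [ 6.9 13.5 46. ] [  6.9 -13.3  46. ] mid 0.09999999999999964
264 323 369 [-1.  13.8 46. ] [ -0.9 -14.   46. ] mid -0.09999999999999964
276 323 367 [-9.  13.5 46. ] [ -8.9 -13.4  46. ] mid 0.04999999999999982
288 322 366 [-17.1  13.8  46. ] [-17.1 -13.4  46. ] mid 0.20000000000000018
```

Call:
move_tool:
  plan: "0,0,-2,0,0,0;0,0,-4,0,0,0;0,0,-6,0,0,0;0,0,-8,0,0,0;0,0,-8.5,0,0,0"

```text
clock: 7.45
eef_pos: [518.9, 362.8, 211.5]
eef_rot: [-3.137, -0.005, -0.129]
wrist_force: [1.3, -0.2, 1.1]
finger_gap: 0.6
finger_force: 0.0
```

Call:
move_tool:
  plan: "-1.75,0.5,0,0,0,0;-3.75,1,0,0,0,0;-5.75,1.5,0,0,0,0;-7.5,2,0,0,0,0;-7.5,2,0,0,0,0"

```text
clock: 7.95
eef_pos: [360.9, 341.4, 206.2]
eef_rot: [3.141, 0.001, -0.127]
wrist_force: [0.2, 0.1, 0.4]
finger_gap: 0.5
finger_force: 0.0
```

```bash
python3 m.py
python3 -c "
from h import *
p,d,_,_=look('top');cv2.imwrite('pics/t5.png',cv2.resize(p[180:300,270:420],None,fx=5,fy=5,interpolation=cv2.INTER_CUBIC)[:,:,::-1])
a=cv2.imread('pics/t5.png');b=cv2.imread(sorted(__import__('glob').glob('pics/m*.png'),key=__import__('os').path.getmtime)[-1])
cv2.imwrite('pics/both.png',np.vstack([cv2.resize(a,(375,300)),cv2.resize(b[:290],(375,194))]))"
```

```text
TCP in cradle [-153.1   -1.9  206.2] yaw err 0.0047 [0.2 0.1 0.4] 7.95
```

View pics/both.png

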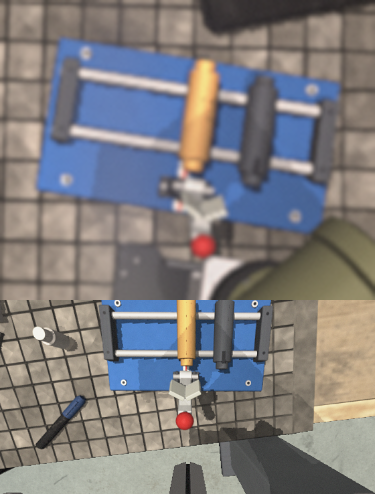

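The brass shaft now covers the red line, and a bit of line shows below it at (180,206). The steel shaft is in place at (258,130), and the knob is straight ahead of the tip at (185,421). Next a numeric check of the shaft and knob.

```bash
python3 - <<'E'
from h import *
c=np.load("cr.npz");O=c["O"];Rz=R.from_euler('z',float(c["yaw"])).as_matrix()
a=cv2.imread("pics/t5.png");h=cv2.cvtColor(a,cv2.COLOR_BGR2HSV)
f=lambda x,zz:((onplane("top",(np.float64(x)+.5)/5-.5+[270,180],zz)-O)@Rz).round(1)
m=(h[...,0]>8)&(h[...,0]<28)&(h[...,1]>90)
for v in range(130,350,30):
    u=np.flatnonzero(m[v,340:440])+340
    if len(u)>10: e=f([(u[0],v),(u[-1],v)],46);print(v,u[0],u[-1],e.mean(0))
import glob,os
b=cv2.imread(max(glob.glob("pics/m[0-9]*.png"),key=os.path.getmtime));h=cv2.cvtColor(b,cv2.COLOR_BGR2HSV);T=wristT()
r=((h[...,0]<7)|(h[...,0]>173))&(h[...,1]>150);r[:150]=0;r[230:]=0;r[:,:240]=0;r[:,310:]=0
v,u=np.nonzero(r);print("knob",u.mean(),v.mean(),((wplane(T,[(u.mean(),v.mean())],162)-O)@Rz))
E
```

```text
130 393 428 [49.6  -0.25 46.  ]
160 381 434 [35.65 -0.8  46.  ]
190 375 432 [21.7  -0.95 46.  ]
220 372 429 [ 7.9 -1.5 46. ]
250 368 425 [-6.   -1.65 46.  ]
280 364 421 [-19.8   -1.75  46.  ]
310 360 416 [-33.65  -1.7   46.  ]
340 374 401 [-47.1   -3.35  46.  ]
knob 275.30925925925925 180.36111111111111 [[-109.39199695    2.37099664  162.        ]]
```

Call:
move_tool:
  plan: "0,-0.1,1,0,0,0;0.1,-0.1,2,0,0,0;0.25,-0.1,2.3,0,0,0;0.4,-0.1,2.3,0,0,0;0.7,-0.1,2.3,0,0,0"

```text
clock: 8.55
eef_pos: [379.0, 342.2, 161.1]
eef_rot: [-3.141, -0.0, -0.129]
wrist_force: [0.7, 0.9, -0.3]
finger_gap: 0.5
finger_force: 0.0
```

Call:
move_tool:
  plan: "0.3,0,0,0,0,0;0.6,0,0,0,0,0;0.9,0,0,0,0,0;1.2,0,0,0,0,0;1.5,0,0,0,0,0"

```text
clock: 9.05
eef_pos: [408.4, 338.1, 160.5]
eef_rot: [-3.142, -0.0, -0.129]
wrist_force: [-1.2, -0.2, 0.4]
finger_gap: 0.3
finger_force: 0.4
```

Call:
move_tool:
  plan: "0.3,0,0,0,0,0;0.6,0,0,0,0,0;0.9,0,0,0,0,0;1.2,0,0,0,0,0;1.5,0,0,0,0,0"

```text
clock: 9.55
eef_pos: [438.1, 334.3, 160.4]
eef_rot: [3.142, -0.0, -0.129]
wrist_force: [0.0, 0.0, 0.1]
finger_gap: 0.5
finger_force: 0.1
```

```bash
python3 -c "
from h import *
cr();look('side','s6')"
```

```text
TCP in cradle [-75.6   1.2 160.4] yaw err 0.0028 [0.  0.  0.1] 9.55
```

View pics/s6.png

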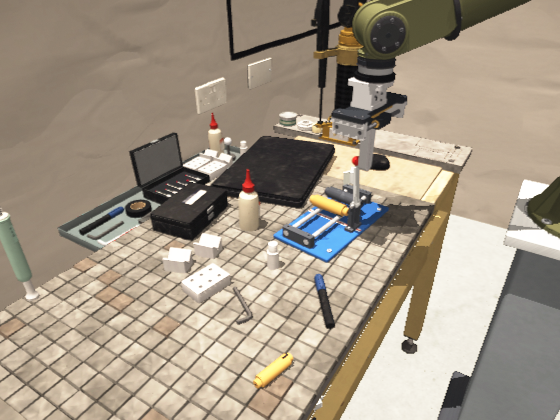

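The arm is nearly upright, with the knob at side (357,161), and the tip is behind it. I'll push on over the balance point and then let it fall.

Call:
move_tool:
  plan: "0.25,0,0,0,0,0;0.5,0,0,0,0,0;0.75,0,0,0,0,0;1,0,0,0,0,0;1.2,0,0,0,0,0"

```text
clock: 10.1
eef_pos: [461.9, 331.2, 160.4]
eef_rot: [3.142, -0.0, -0.129]
wrist_force: [-0.7, -0.2, -0.1]
finger_gap: 0.4
finger_force: 0.0
```

Call:
move_tool:
  plan: "0.2,0,0,0,0,0;0.3,0,0,0,0,0;0.3,0,0,0,0,0;0.3,0,0,0,0,0;0.3,0,0,0,0,0"

```text
clock: 10.6
eef_pos: [467.2, 330.5, 160.5]
eef_rot: [-3.142, 0.0, -0.129]
wrist_force: [0.1, -0.2, 0.1]
finger_gap: 0.7
finger_force: 0.0
```

Call:
move_tool:
  plan: "-1,0,-1,0,0,0;-2,0,-2,0,0,0;-3,0,-2,0,0,0;-3,0,-2,0,0,0;-3,0,-2,0,0,0"

```text
clock: 11.1
eef_pos: [408.0, 338.3, 200.5]
eef_rot: [-3.141, -0.0, -0.129]
wrist_force: [-0.8, -0.0, 0.6]
finger_gap: 0.7
finger_force: 0.0
```

Call:
move_tool:
  plan: "0,0,0,0,0,0;0,0,0,0,0,0;0,0,0,0,0,0;0,0,0,0,0,0;0,0,0,0,0,0"

```text
clock: 11.6
eef_pos: [408.0, 338.1, 200.4]
eef_rot: [3.142, 0.0, -0.129]
wrist_force: [-1.3, -0.5, 0.1]
finger_gap: 0.7
finger_force: 0.0
```

```bash
python3 m.py; python3 - <<'E'
from h import *
p,d,_,_=look('side');q,_,_,_=look('top')
cv2.imwrite('pics/f.png',np.hstack([cv2.resize(p[140:280,250:400],None,fx=2.6,fy=2.6)[:312,:390],cv2.resize(q[180:300,270:420],None,fx=2.6,fy=2.6)[:312,:390]])[:,:,::-1])
E
```

```text
TCP in cradle [-105.9    1.1  200.4] yaw err 0.0027 [-1.3 -0.5  0.1] 11.6
```

View pics/f.png

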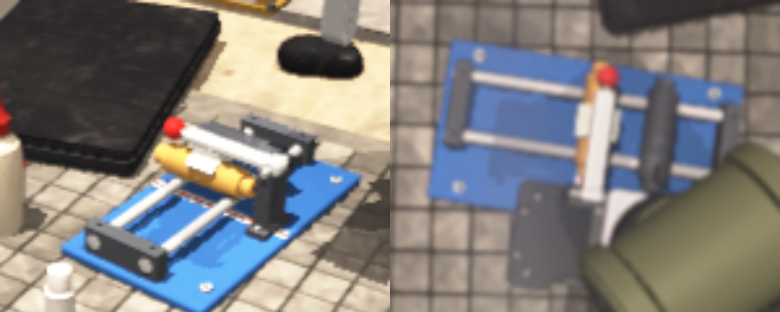

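Careful with the scale: shifts go in units of 20 mm. That gives: -20 mm is -1, -10 mm is -0.5.

Call:
move_tool:
  plan: "-0.5,0,0,0,0,0;-1,0,0,0,0,0;-1,0,0,0,0,0;-1,0,0,0,0,0;-1,0,0,0,0,0"
  quiet: true

```text
ok
```

```bash
python3 - <<'E'
from h import *
c=np.load("cr.npz");O=c["O"];Rz=R.from_euler('z',float(c["yaw"])).as_matrix()
P=[];U=[]
for n,(x0,x1,y0,y1) in (("top",(335,370,190,230)),("side",(300,340,175,210))):
    p,d,_,h=look(n);r=((h[...,0]<7)|(h[...,0]>173))&(h[...,1]>130);m=np.zeros_like(r);m[y0:y1,x0:x1]=1;k,l,s,ce=cv2.connectedComponentsWithStats((r&m).astype(np.uint8));j=1+s[1:,4].argmax();print(n,ce[j],s[j])
    U.append(ce[j]);i=manip.camera_info(n);P.append(i["K"]@np.c_[R.from_rotvec(i["rvec"]).as_matrix(),i["tvec"]])
    if n=="top":
        b=(h[...,0]>8)&(h[...,0]<28)&(h[...,1]>90)
        for v in range(203,250,4):
            u=np.flatnonzero(b[v,335:365])+335
            if len(u):print(v,u[0],u[-1],[((onplane("top",(q,v),46)-O)@Rz)[0].round(1)[:2] for q in(u[0]-.5,u[-1]+.5)])
X=cv2.triangulatePoints(P[0],P[1],U[0],U[1]);X=(X[:3]/X[3]).ravel();print("knob cradle",(X-O)@Rz)
E
```

```text
top [353.27659574 209.        ] [350 205   8   8  47]
207 348 349 [array([44.8,  8.9]), array([45.6,  4.3])]
211 346 349 [array([35. , 12.1]), array([36.4,  3. ])]
215 345 348 [array([25.5, 13.1]), array([27.,  4.])]
219 346 347 [array([16.8,  9.5]), array([17.5,  5. ])]
235 343 345 [array([-20.5,  11.1]), array([-19.4,   4.3])]
239 342 344 [array([-29.9,  12. ]), array([-28.8,   5.3])]
243 343 344 [array([-38.5,   8.5]), array([-37.8,   4. ])]
side [316.17857143 188.57142857] [313 185   8   9  56]
knob cradle [39.19598     0.48770813 75.24292669]
```

```bash
python3 -c "
from cell import manip
print(manip.sign_off())"
```

```text
the job is handed in; nothing more can be done
None
```

The brass shaft lies over the red line, about 1 mm off by my camera measurements, with the hold-down foot resting on it (arm about 0.01 rad from level); the robot is clear and the job is handed in, though sign-off returned no verdict.

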